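# Deal the second round of jam jars onto the breakfast trays

## Robot

A 7-joint arm with a two-finger parallel gripper is mounted at the origin on the work surface. World frame = base frame: x ahead of the robot, y to its left, z up, the work surface at z = 0. Lengths are in mm, angles in rad, forces in N, time in s.
With the tool pointing down it reaches from about 400 to 875 mm from the base axis. Payload 4.4 kg.
Tool frame: the origin (TCP) lies at the very end of the fingers, on their centre line; the grasp point (between the pads) lies 19 mm behind it; z points along the fingers, y is the line along which they close (so a half turn about z gives the same grasp; the last joint's range is limited). The gripper opens to 85 mm and grips with 20 to 120 N. Pads are 22 mm wide; open, the fingers measure 114 mm over their backs; the gripper's body (76 mm by 85 mm) begins 54 mm behind the grasp point. The pads swing forward as they close: fully open they stand 13 mm farther back than shut.
Start: joints at [1.205, 0.628, 0.038, 1.517, -0.027, 0.996, -0.02], TCP at [191.993, -621.013, 196.713] pointing down, gripper open.
Joint ranges: [-3.06, 3.06], [-0.37, 2.12], [-1.25, 1.32], [0.18, 2.47], [-1.1, 4.24], [0.23, 1.98], [-2.94, 2.94]. Speed limits (rad/s): [2.57, 2.57, 3.14, 3.14, 3.14, 3.14, 3.14].

## Interface

Orientations are given as [roll, pitch, yaw] about the fixed x, y, z axes, in that order (R = Rz(yaw) Ry(pitch) Rx(roll)).
In Python, from cell import read_state, get_image, camera_info, finish_job gives the robot as it stands.
- The arm moves only by the tool play_rows, never from a script. Its argument "deltas" is one flat list of numbers, 7 for each row, row after row: the shift along the tool's x, y, z in mm, then the turn, a rotation vector about the tool's x, y, z in rad, then the opening, from 0 (shut) to 1 (fully open). In form: [dx, dy, dz, ax, ay, az, grip, dx, dy, dz, ax, ay, az, grip, ...]. A call has 1 to 10 rows; each row is the pose to reach, as a shift and turn from the pose commanded when the call began, along the tool's axes at that moment; what a row does not reach only later rows make up. A row lasts 1/8 s, in which the tool goes at most 62.5 mm and 10.7 degrees, less where a joint would pass 70% of its speed; a pose out of reach is approached as far as the arm can. A call with a gripper value outside its range is refused whole. The fingers move at their own pace and stop on an object; the grip force is fixed at half the most. Time passes only in rows, so rows that repeat a pose let the fingers close. It gives the time, the measured TCP pose, the force, the opening and the grip force at its end, in the units of the state.
- read_state(): the state, without advancing time (a new reading comes with each control period).
- get_image(name): name is "scene" or "top" or "wrist"; returns the picture (400x640x3 uint8, red, green, blue); there is no depth.
- camera_info(name): a dict with "fx", "fy", "cx", "cy" (pixels), "T" (4x4, takes a point from camera to world coordinates). Camera axes: x right, y down, z forward; pixel columns grow to the right and rows downward; lengths in mm; the calibration is good to about 2 mm. A picture is of the moment at which its call begins: read the wrist's pose just before it. camera_info takes no time and is no camera call; for the wrist camera it gives the pose at the moment of the call.
- finish_job(): hands the job in; it is judged then, once.
The state is a dict: "clock": time; "qpos": joint angles; "qd": joint speeds; "tau": joint torques, N m; "eef_pos": TCP position; "tool_rot": TCP orientation; "force": force on the tool from outside, world axes, zero at the start; "torque": the same for the moment, N m; "width": finger opening in mm; "gripper_force": force on a finger pad.
Only numpy, scipy, OpenCV 4.12 (cv2) and the standard library are available. Lean on these libraries where they do the work, as an engineer would, in place of code of your own. Each camera call takes 0.05 s, during which the arm holds its last target. There are 200 camera calls.

## Task

The two wooden breakfast trays already have one little jam jar each; the two little jars left on the worktop are the second round. Deal them out one per tray in turn, the round tray first and then the rectangular one, setting each jar down gently and upright on the free part of the tray's floor without dropping it or knocking it over, so that both trays end with two jars.

Things in the scene. Friction and masses are not known exactly. Their poses are not given: they have to be found in the camera images.
- tray_round: the round tray: pale wood, 236 mm outer diameter; floor 6 mm thick, rim 6 mm thick reaching 20 mm above the worktop. Fixed. Its first jar (48 mm across, 56 mm high) stands fast at +55 mm on the tray's own x axis; the free place is centred at -55 mm on x, y = 0. Origin: centre of the tray's underside, on the worktop; z up
- tray_rect: the rectangular tray: pale wood, 240 mm (its own x) by 160 mm (its own y); floor 6 mm thick, rim 6 mm thick reaching 20 mm above the worktop. Fixed. Its first jar (48 mm across, 56 mm high) stands fast at +55 mm on the tray's own x axis; the free place is centred at -55 mm on x, y = 0. Origin: centre of the tray's underside, on the worktop; z up
- jar_a: one of the two identical loose little jam jars on the worktop (either may go to either tray): upright cylinder 48 mm across, 56 mm high, dark red with a paper band and a flat steel lid of the same diameter, about 100 g. Origin: centre of its underside; z up its axis. The bigger jar (70 mm across, 105 mm high) and the glass nearby are not part of the deal
- jar_b: one of the two identical loose little jam jars on the worktop (either may go to either tray): upright cylinder 48 mm across, 56 mm high, dark red with a paper band and a flat steel lid of the same diameter, about 100 g. Origin: centre of its underside; z up its axis. The bigger jar (70 mm across, 105 mm high) and the glass nearby are not part of the deal
Things that resemble listed ones, but are neither listed nor needed, are in the scene too. What is shaped like the jar_a but purple or turquoise is not meant. What is shaped like the jar_b but purple is not meant.

How it is judged (in metres and radians):
On the way:
1. one jar has been dealt to the round tray and let go, standing upright on its floor, and none of the two is on the rectangular tray yet ((((z of jar_a in the frame of tray_round between 0.002 and 0.012 m and horizontal distance between jar_a and tray_round below 0.092 m and angle between jar_a's own z axis and vertical below 0.1222 rad and linear speed of jar_a below 0.03 m/s and contact force between jar_a and the fingers below 0.05 N) and not (x of jar_b in the frame of tray_rect between -0.13 and 0.13 m and y of jar_b in the frame of tray_rect between -0.09 and 0.09 m)) or ((z of jar_b in the frame of tray_round between 0.002 and 0.012 m and horizontal distance between jar_b and tray_round below 0.092 m and angle between jar_b's own z axis and vertical below 0.1222 rad and linear speed of jar_b below 0.03 m/s and contact force between jar_b and the fingers below 0.05 N) and not (x of jar_a in the frame of tray_rect between -0.13 and 0.13 m and y of jar_a in the frame of tray_rect between -0.09 and 0.09 m)))), for 0.2 s.
At the end, for the whole second after the job is handed in: One jar stands on the floor of the round tray (centre within 92 mm of the tray's) and the other on that of the rectangular tray (within 95 mm along its x, 55 mm along its y), each resting on the floor (underside 2 to 12 mm above the worktop), upright within 7 degrees, still and released ((((z of jar_a in the frame of tray_round between 0.002 and 0.012 m and horizontal distance between jar_a and tray_round below 0.092 m and angle between jar_a's own z axis and vertical below 0.1222 rad and linear speed of jar_a below 0.03 m/s and contact force between jar_a and the fingers below 0.05 N) and (z of jar_b in the frame of tray_rect between 0.002 and 0.012 m and x of jar_b in the frame of tray_rect between -0.095 and 0.095 m and y of jar_b in the frame of tray_rect between -0.055 and 0.055 m and angle between jar_b's own z axis and vertical below 0.1222 rad and linear speed of jar_b below 0.03 m/s and contact force between jar_b and the fingers below 0.05 N)) or ((z of jar_b in the frame of tray_round between 0.002 and 0.012 m and horizontal distance between jar_b and tray_round below 0.092 m and angle between jar_b's own z axis and vertical below 0.1222 rad and linear speed of jar_b below 0.03 m/s and contact force between jar_b and the fingers below 0.05 N) and (z of jar_a in the frame of tray_rect between 0.002 and 0.012 m and x of jar_a in the frame of tray_rect between -0.095 and 0.095 m and y of jar_a in the frame of tray_rect between -0.055 and 0.055 m and angle between jar_a's own z axis and vertical below 0.1222 rad and linear speed of jar_a below 0.03 m/s and contact force between jar_a and the fingers below 0.05 N)))); the robot touches nothing.
It fails at once if a jar is dropped: it falls free of the fingers from more than about 30 mm (faster than 0.8 m/s) ((linear speed of jar_a above 0.8 m/s and contact force between jar_a and the fingers below 0.05 N) or (linear speed of jar_b above 0.8 m/s and contact force between jar_b and the fingers below 0.05 N)).
It fails at once if a jar is knocked over (tilted more than 1 rad) (angle between any of jar_a, jar_b's own z axis and vertical above 1 rad).
It also fails if it takes over 51 s, if anything falls off the work surface, if the arm or the gripper's body presses on something with over 40 N, if the wrist force passes 120 N, or if a joint passes its speed limit or range.

## Working session

There is one attempt and no reset: what is moved stays moved. The work goes in short steps, Python scripts to look and compute and a tool call to move; the robot and the scene stay as the last step left them, time stands still between calls to the robot, and variables do not carry over. Pictures are saved under pics/ and viewed, at most 10 in all, crops included, and the job is handed in when it is done.

Besides the shell and the picture viewer there is one more tool, called after "Emit:" in YAML: its name, and indented under it one key for each argument. play_rows: Moves the arm, as the interface text tells. Its arguments: {"type":"object","properties":{"deltas":{"type":"array"}},"required":["deltas"]}

```bash
mkdir -p pics
python3 - <<'E'
from cell import *
import cv2
for n in("top","scene"):
    cv2.imwrite(f"pics/{n}0.png",get_image(n)[:,:,::-1]); c=camera_info(n); print(n,c)
s=read_state(); print(s)
E
```

```text
top {'fx': 508.0340322913209, 'fy': 508.0340322913209, 'cx': 317.75660981615897, 'cy': 198.86137870164472, 'T': array([[-1.01311650e-02, -9.85735125e-01,  1.67998876e-01,
         4.25176286e+02],
       [-9.99460745e-01,  4.73442515e-03, -3.24931495e-02,
         1.58460649e+01],
       [ 3.12342607e-02, -1.68237475e-01, -9.85251528e-01,
         1.00359244e+03],
       [ 0.00000000e+00,  0.00000000e+00,  0.00000000e+00,
         1.00000000e+00]])}
scene {'fx': 519.1761865037237, 'fy': 519.1761865037237, 'cx': 322.93013022825386, 'cy': 197.48570004621845, 'T': array([[-1.08700396e-01,  6.47282550e-01, -7.54459757e-01,
         1.43605352e+03],
       [ 9.94073906e-01,  7.16478065e-02, -8.17536675e-02,
         9.05365502e+01],
       [ 1.13766429e-03, -7.58875413e-01, -6.51234837e-01,
         7.84916673e+02],
       [ 0.00000000e+00,  0.00000000e+00,  0.00000000e+00,
         1.00000000e+00]])}
{'clock': 0.1, 'qpos': array([ 1.20518684,  0.62929376,  0.03844218,  1.51830322, -0.02696313,
        0.99633133, -0.02000125]), 'qd': array([-0.00036422, -0.00187347, -0.00064071, -0.00119464, -0.00038453,
       -0.00124237, -0.00310168]), 'tau': array([ 3.33465265e-03, -5.64531720e+01,  1.23053994e+00, -1.93974030e+01,
        1.12402762e-02,  5.43773873e-03, -2.18463967e-06]), 'eef_pos': array([ 191.79275511, -620.37140195,  195.84382635]), 'tool_rot': array([-3.13977563e+00,  5.11622226e-05,  2.99829630e-01]), 'force': array([-0.43307739, -0.35631519, -0.50545501]), 'torque': array([ 0.07662999,  0.00125349, -0.02600318]), 'gripper_force': 0.0, 'width': 85.25694406169966}
```

View pics/top0.png

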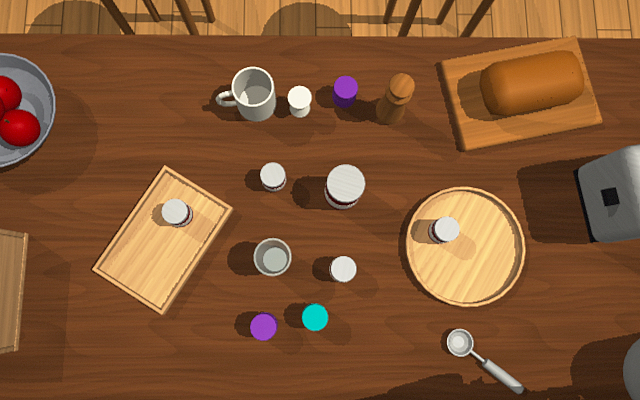

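View pics/scene0.png

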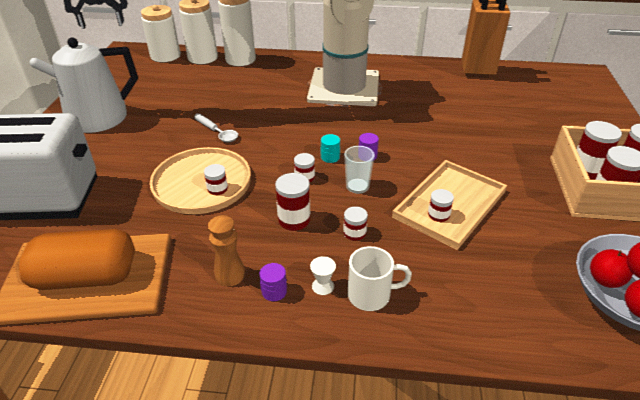

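Candidates in the top view: small steel-lidded jars at (273,177) and (343,269), which I choose. The others are the big jar (345,185), glass (272,257), egg cup (300,98), purple (263,327) and (346,90), turquoise (315,317), and the tray jars (177,212) and (445,230). The scene view shows dark red with a paper band at (304,167) and (355,223), which matches the two chosen.

```bash
cat > h.py <<'E'
import numpy as np
from cell import *
def ray(c,u,v,z):
    T=c["T"]; d=T[:3,:3]@np.array([(u-c["cx"])/c["fx"],(v-c["cy"])/c["fy"],1]); o=T[:3,3]
    return o+d*(z-o[2])/d[2]
def proj(c,p):
    q=np.linalg.inv(c["T"])@np.append(p,1); return np.array([c["fx"]*q[0]/q[2]+c["cx"],c["fy"]*q[1]/q[2]+c["cy"]])
E
python3 - <<'E'
from h import *
import cv2
im=cv2.imread("pics/top0.png"); c=camera_info("top")
hsv=cv2.cvtColor(im,cv2.COLOR_BGR2HSV)
m=((hsv[...,1]<40)&(hsv[...,2]>130)).astype(np.uint8)
L={}
for n,(u,v),z in(("A",(273,177),56),("B",(343,269),56),("rectjar",(177,212),56),("roundjar",(445,230),56),("big",(345,185),105)):
    w=np.zeros_like(m); r=26 if n=="big" else 17; w[v-r:v+r,u-r:u+r]=m[v-r:v+r,u-r:u+r]
    k,lab,st,ce=cv2.connectedComponentsWithStats(w)
    i=1+np.argmax(st[1:,4]); pts=np.argwhere(lab==i)[:,::-1].astype(np.float32)
    hull=cv2.convexHull(pts); 
    P=np.array([ray(c,a,b,z)[:2] for a,b in hull[:,0]],np.float32); (x,y),r=cv2.minEnclosingCircle(P)
    print(n,st[i],ray(c,*ce[i],z).round(1),"circ",round(x),round(y),round(2*r,1)); L[n]=np.array([x,y])
# trays: wood colour
w=((hsv[...,0]>10)&(hsv[...,0]<25)&(hsv[...,2]>150)&(hsv[...,1]<170)).astype(np.uint8)
w=cv2.morphologyEx(w,cv2.MORPH_CLOSE,np.ones((9,9)))
for n,(x0,y0,x1,y1) in(("round",(395,180,540,315)),("rect",(85,160,240,320))):
    q=np.zeros_like(w); q[y0:y1,x0:x1]=w[y0:y1,x0:x1]
    cs=max(cv2.findContours(q,0,2)[0],key=cv2.contourArea)
    P=np.array([ray(c,a,b,18)[:2] for a,b in cs[:,0]],np.float32)
    if n=="round": print(n,cv2.minEnclosingCircle(P), cv2.fitEllipse(P))
    else: print(n,cv2.minAreaRect(P))
o=np.vstack([cv2.resize(im[140:300,230:390],(480,480),interpolation=2)])
cv2.imwrite("pics/crop.png",o)
E
```

```text
A [260 163  25  24 483] [634.5  70.8  56. ] circ 634 71 48.0
B [331 256  26  26 521] [455.7 -61.   56. ] circ 456 -61 48.1
rectjar [162 199  26  25 514] [565.1 253.1  56. ] circ 565 253 48.3
roundjar [435 217  24  25 477] [ 528.9 -258.3   56. ] circ 529 -258 47.6
big [ 327  165   38   37 1127] [607.4 -64.1 105. ] circ 608 -64 69.6
round ((500.4166564941406, -305.2005920410156), 118.18448638916016) ((500.14190673828125, -305.0381164550781), (233.38192749023438, 233.9700469970703), 25.21613311767578)
rect ((518.4559326171875, 281.47698974609375), (163.06370544433594, 241.6865692138672), 57.676822662353516)
```

View pics/crop.png

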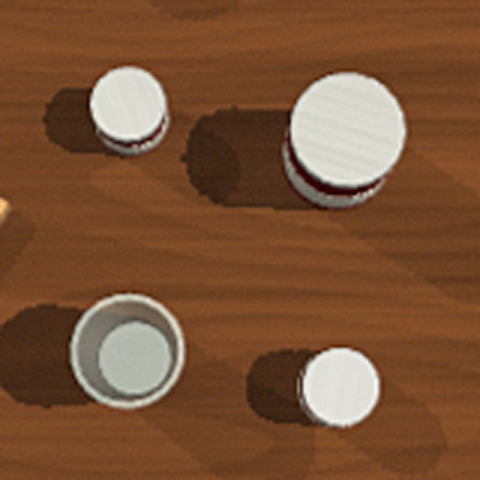

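Run:
```python
from h import *
s=camera_info("scene");t=camera_info("top")
print("tcp in scene",proj(s,[192,-620,196]),"top",proj(t,[192,-620,196]))
print("kettle base",ray(s,62,118,0),ray(s,95,130,0),ray(s,126,118,0),"top edge obj",ray(t,624,372,0),ray(t,624,372,150), "pepper top",ray(t,402,82,130))
print("glass",ray(t,272,250,90),ray(t,272,262,0),"turq",ray(t,315,317,56))
def rot(y): 
    c,q=np.cos(y),np.sin(y); return np.array([[c,q,0],[q,-c,0],[0,0,-1.]])
p=np.array([192,-620.5,196]);R=rot(.2998)
for q in((192,-300,196),(456,-61,196)): print("rel tool",(R.T@(np.array(q)-p)).round(1))
```

```text
tcp in scene [107.85434834  43.54291296] top [718.23897401 435.96232918]
kettle base [ 265.28354605 -777.47931247    0.        ] [ 313.68597064 -658.04555692    0.        ] [ 245.33543545 -598.08365763    0.        ] top edge obj [ 254.55684222 -605.03326097    0.        ] [ 280.05814708 -512.23473477  150.        ] pepper top [ 789.93918753 -169.11797844  130.        ]
glass [488.52547231  68.57163343  90.        ] [471.33270874  73.64886107   0.        ] turq [368.60082983  -8.17256194  56.        ]
rel tool [  94.7 -306.2    0. ]
rel tool [ 417.5 -456.6    0. ]
```

Emit:
play_rows:
  deltas: [0,0,-60,0,0,0,1,0,0,-100,0,0,0,1,42,-46,-100,0,0,-0.11,1,84,-91,-100,0,0,-0.23,1,125,-137,-100,0,0,-0.34,1,167,-183,-100,0,0,-0.45,1,209,-228,-100,0,0,-0.57,1,250,-274,-100,0,0,-0.68,1,292,-320,-90,0,0,-0.8,1,334,-365,-70,0,0,-0.91,1]

```text
clock: 1.35
eef_pos: [403.2, -174.4, 267.8]
tool_rot: [3.139, 0.0, 1.213]
force: [1.5, 0.4, 0.2]
width: 85.2
gripper_force: 0.0
```

```bash
cat >> h.py <<'E'
from scipy.spatial.transform import Rotation as Ro
def rel(p,yaw):
    "tool-frame shift and turn to world p with tool down and yaw (deg)"
    s=read_state(); R=Ro.from_euler("xyz",s["tool_rot"]); G=Ro.from_euler("xyz",[np.pi,0,np.radians(yaw)])
    print("clk",s["clock"],"pos",s["eef_pos"].round(1),"rpy",np.degrees(s["tool_rot"]).round(1),"q",s["qpos"].round(2),"w",round(s["width"],1),"F",s["force"].round(1))
    print("shift",R.inv().apply(np.array(p)-s["eef_pos"]).round(1),"turn",(R.inv()*G).as_rotvec().round(3))
E
python3 -c "
from h import *
rel([456,-61,100],82.4)"
```

```text
clk 1.35 pos [ 403.2 -174.4  267.8] rpy [179.9   0.   69.5] q [ 0.61  0.25 -0.33  1.97  0.1   0.94 -0.13] w 85.2 F [1.5 0.4 0.2]
shift [124.8   9.4 167.8] turn [ 0.002  0.    -0.225]
```

Emit:
play_rows:
  deltas: [30,2,40,0,0,-0.06,1,75,6,80,0,0,-0.13,1,125,9,110,0,0,-0.22,1,125,9,150,0,0,-0.22,1,125,9,185,0,0,-0.22,1,125,9,185,0,0,-0.22,1,125,9,185,0,0,-0.22,1]

```text
clock: 2.22
eef_pos: [455.3, -62.3, 83.4]
tool_rot: [3.141, -0.0, 1.43]
force: [0.1, -0.1, 0.9]
width: 85.1
gripper_force: 0.0
```

```bash
python3 -c "
from h import *
import cv2
rel([456,-61,22],82.4)
cv2.imwrite('pics/w1.png',get_image('wrist')[:,:,::-1])"
```

```text
clk 2.225 pos [455.3 -62.3  83.4] rpy [179.9  -0.   81.9] q [ 0.28  0.56 -0.29  2.14  0.34  0.48 -0.41] w 85.1 F [ 0.1 -0.1  0.9]
shift [ 1.4  0.4 61.4] turn [ 0.001 -0.    -0.009]
```

View pics/w1.png

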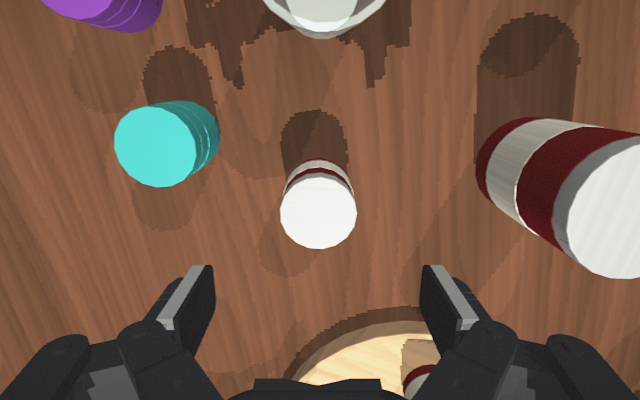

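The wrist view shows the red jar with the white lid at (318,210), centred between the pads. The turquoise jar (155,145) and the big jar (610,210) are clear of the fingers.

Emit:
play_rows:
  deltas: [1,0,25,0,0,0,1,1,0,45,0,0,0,1,1,0,61,0,0,0,1,1,0,61,0,0,0,1,1,0,61,0,0,0,0,1,0,61,0,0,0,0,1,0,61,0,0,0,0,1,0,61,0,0,0,0,1,0,61,0,0,0,0,1,0,61,0,0,0,0]

```text
clock: 3.52
eef_pos: [454.8, -61.3, 21.6]
tool_rot: [-3.142, -0.0, 1.43]
force: [-0.8, 0.2, 0.3]
width: -0.2
gripper_force: 0.0
```

```bash
python3 -c "
from h import *
rel([471.5,-352,150],58.5)
print(read_state()['gripper_force'])"
```

```text
clk 3.525 pos [454.8 -61.3  21.6] rpy [-180.    -0.    81.9] q [ 0.21  0.68 -0.2   2.17  0.41  0.32 -0.48] w -0.2 F [-0.8  0.2  0.3]
shift [-285.5   57.4 -128.5] turn [-0.    -0.     0.409]
0.0
```

```bash
python3 -c "
from h import *
import cv2
a=get_image('wrist');b=get_image('top')[130:330,200:520]
im=np.vstack([cv2.resize(a,(480,300)),cv2.resize(b,(480,300))])
cv2.imwrite('pics/w2.png',im[:,:,::-1])
c=camera_info('wrist');print(c)"
```

```text
{'fx': 356.92168842443107, 'fy': 356.92168842443107, 'cx': 317.1040730148628, 'cy': 197.25333123626905, 'T': array([[ 9.90030675e-01, -1.34215842e-01, -4.27243437e-02,
         4.66009823e+02],
       [-1.40847200e-01, -9.40873249e-01, -3.08090238e-01,
         1.83730188e+01],
       [ 1.15239854e-03,  3.11036391e-01, -9.50397304e-01,
         1.98412553e+02],
       [ 0.00000000e+00,  0.00000000e+00,  0.00000000e+00,
         1.00000000e+00]])}
```

View pics/w2.png

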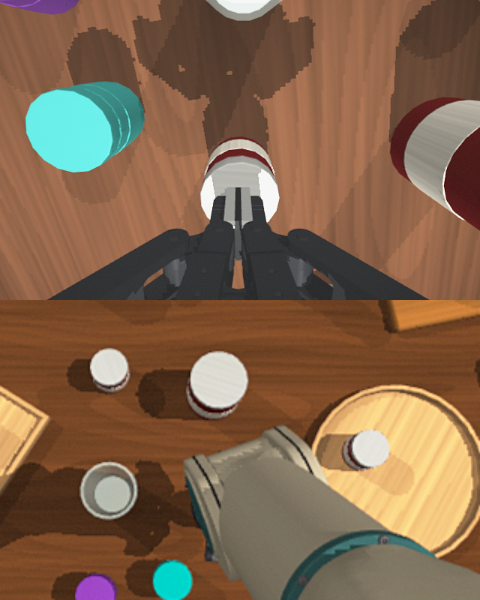

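```bash
python3 -c "
from h import *
c=camera_info('wrist');s=read_state()
print('tcp px',proj(c,s['eef_pos']), 'jar lid expect',proj(c,[456,-61,56]),'turq',ray(c,95,173,56))
print('lid now L,R,top',ray(c,269,250,56),ray(c,371,250,56),ray(c,320,206,56))
c['T'][2,3]+=61.8;c['T'][1,3]-=1
print('w1 lid',ray(c,318,211,56),'turq',ray(c,156,146,56))
print(s['force'],s['tau'])"
```

```text
tcp px [316.96046816 236.83608125] jar lid expect [319.56623342 267.92907492] turq [370.84682968  -4.55224167  56.        ]
lid now L,R,top [435.154327   -49.03255342  56.        ] [479.7017333  -55.39625973  56.        ] [460.27252703 -31.82211779  56.        ]
w1 lid [456.12828755 -57.63452257  56.        ] turq [369.53787896  -5.06865215  56.        ]
[ 0.24480379 -0.54998996 -0.09768011] [ 6.40438695e-03 -4.60449708e+01 -1.65666215e+00 -6.69132158e+00
  3.89476219e-03  1.55588696e-03  1.01824639e-04]
```

```bash
python3 -c "
from h import *
import cv2
a=get_image('wrist')[180:400,200:440];b=get_image('scene')[100:220,240:400]
im=np.hstack([cv2.resize(a,(400,367),interpolation=2),cv2.resize(b,(400,367),interpolation=2)])
cv2.imwrite('pics/w3.png',im[:,:,::-1]);print(read_state()['width'])"
```

```text
0.516376173071998
```

View pics/w3.png

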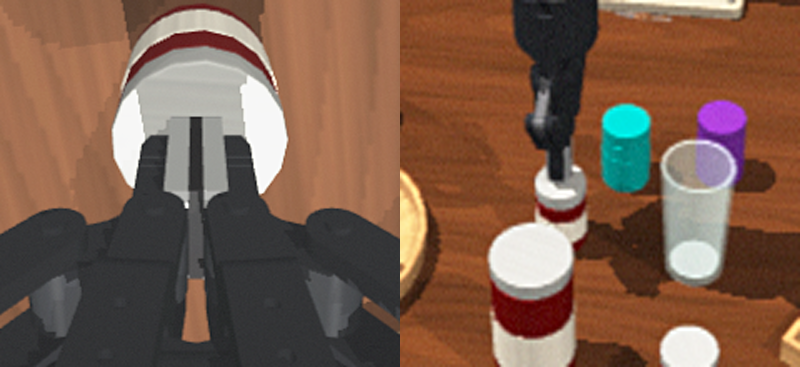

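The fingers shut above the lid, even though the TCP reads z=21.6. I'll check the real tip height against the scene camera.

```bash
python3 -c "
from h import *
import cv2
s=camera_info('scene');c=camera_info('wrist')
for z in (22,40,56,62,75):
  print(z,'scene',proj(s,[455,-61,z]).round(1),'wrist mid/front',proj(c,[455,-61,z]).round(1),proj(c,[456.5,-50,z]).round(1))
im=cv2.imread('pics/w3.png')[:,400:]
# tip px in scene: lowest dark pixels in column 548..580
g=cv2.cvtColor(im,6)
for x in range(145,185,5): 
  col=g[:240,x]; print(x,240+x/2.5,[round(100+i/3.058,1) for i in np.where(np.abs(np.diff(col.astype(int)))>18)[0] if i>100])
"
```

```text
22 scene [304.3 169.7] wrist mid/front [317.2 236.7] [317.1 217.5]
40 scene [304.1 163.7] wrist mid/front [317.3 251.9] [317.2 231.1]
56 scene [304.  158.3] wrist mid/front [317.3 268.2] [317.2 245.8]
62 scene [303.9 156.2] wrist mid/front [317.4 275.1] [317.2 252. ]
75 scene [303.8 151.7] wrist mid/front [317.4 292. ] [317.3 267.3]
145 298.0 [np.float64(148.7), np.float64(149.1), np.float64(154.3), np.float64(163.4), np.float64(163.8), np.float64(164.1), np.float64(167.0), np.float64(167.4), np.float64(167.7), np.float64(168.0), np.float64(170.3), np.float64(170.6), np.float64(171.0), np.float64(171.3), np.float64(171.6), np.float64(171.9)]
150 300.0 [np.float64(158.2), np.float64(158.5), np.float64(158.9), np.float64(159.2), np.float64(159.5), np.float64(164.4), np.float64(164.7), np.float64(165.1), np.float64(167.4), np.float64(167.7), np.float64(168.0), np.float64(168.3), np.float64(171.9), np.float64(172.3), np.float64(172.6), np.float64(172.9), np.float64(173.3)]
155 302.0 [np.float64(158.5), np.float64(158.9), np.float64(159.2), np.float64(160.2), np.float64(160.5), np.float64
[... 1111 characters left out ...]
oat64(171.9), np.float64(172.3), np.float64(172.6), np.float64(172.9), np.float64(173.3)]
175 310.0 [np.float64(153.3), np.float64(153.6), np.float64(154.0), np.float64(154.3), np.float64(154.6), np.float64(155.6), np.float64(155.9), np.float64(156.2), np.float64(162.5), np.float64(163.8), np.float64(166.7), np.float64(167.0), np.float64(167.4), np.float64(171.3), np.float64(171.6), np.float64(171.9), np.float64(172.3)]
180 312.0 [np.float64(154.3), np.float64(154.6), np.float64(154.9), np.float64(155.9), np.float64(166.1), np.float64(166.4), np.float64(170.0), np.float64(170.3), np.float64(170.6), np.float64(171.0), np.float64(171.3), np.float64(177.2), np.float64(177.5), np.float64(177.8)]
```

Both cameras put the shut fingertips at z≈56–60, just over the lid, so the real tips sit about 36 mm higher than the reported TCP. I'll raise, open and go that much lower, watching the force.

Emit:
play_rows:
  deltas: [0,0,-12,0,0,0,0,0,0,-12,0,0,0,1,0,0,-12,0,0,0,1,0,0,-12,0,0,0,1,0,0,-12,0,0,0,1,0,0,-5,0,0,0,1,0,0,5,0,0,0,1,0,0,15,0,0,0,1,0,0,20,0,0,0,1,0,0,20,0,0,0,1]

```text
clock: 4.97
eef_pos: [454.5, -61.2, 1.0]
tool_rot: [-3.14, 0.0, 1.43]
force: [1.2, 0.3, 1.1]
width: 85.3
gripper_force: 0.0
```

Emit:
play_rows:
  deltas: [0,0,6,0,0,0,1,0,0,12,0,0,0,1,0,0,18,0,0,0,1,0,0,18,0,0,0,1]

```text
clock: 5.48
eef_pos: [454.5, -61.3, -16.9]
tool_rot: [-3.141, -0.0, 1.43]
force: [-0.7, 0.2, -0.2]
width: 85.2
gripper_force: 0.0
```

Emit:
play_rows:
  deltas: [0,0,0,0,0,0,0,0,0,0,0,0,0,0,0,0,0,0,0,0,0,0,0,0,0,0,0,0,0,0,0,0,0,0,0,0,0,0,0,0,0,0]

```text
clock: 6.22
eef_pos: [455.2, -61.3, -15.9]
tool_rot: [3.141, 0.0, 1.43]
force: [-0.4, 0.5, 5.2]
width: 47.1
gripper_force: 61.3
```

```bash
python3 -c "
from h import *
import cv2
rel([471.5,-352,120],58.5)
cv2.imwrite('pics/w4.png',get_image('wrist')[:,:,::-1])"
```

```text
clk 6.225 pos [455.2 -61.3 -15.9] rpy [180.    0.   81.9] q [ 0.2   0.76 -0.18  2.19  0.56  0.24 -0.62] w 47.1 F [-0.4  0.5  5.2]
shift [-285.5   57.1 -135.8] turn [ 0.001 -0.     0.409]
```

View pics/w4.png

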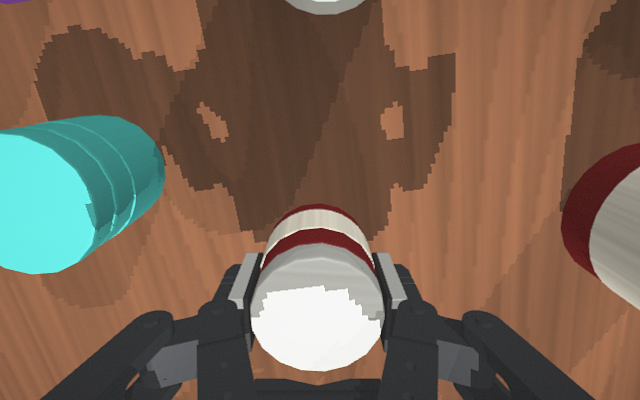

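Grip is good: width 47 mm, 61 N, jar lid at (318,310) upright between the pads. Next, lift and carry to the round tray.

Emit:
play_rows:
  deltas: [0,0,-20,0,0,0,0,0,0,-60,0,0,0,0,0,0,-100,0,0,0,0,-30,6,-130,0,0,0.04,0,-75,15,-135,0,0,0.11,0,-125,25,-135,0,0,0.18,0,-175,35,-135,0,0,0.25,0,-225,45,-135,0,0,0.32,0,-265,53,-135,0,0,0.38,0,-285,57,-135,0,0,0.41,0]

```text
clock: 7.52
eef_pos: [470.2, -353.9, 118.1]
tool_rot: [-3.141, 0.001, 1.016]
force: [-0.1, 1.3, -1.4]
width: 46.5
gripper_force: 61.9
```

```bash
python3 -c "
from h import *
import cv2
rel([471.5,-352,-9],58.5)
a=cv2.resize(get_image('wrist'),(480,300));b=cv2.resize(get_image('scene')[60:220,120:376],(480,300))
cv2.imwrite('pics/w5.png',np.vstack([a,b])[:,:,::-1])"
```

```text
clk 7.525 pos [ 470.2 -353.9  118.1] rpy [-180.     0.    58.2] q [ 0.82  0.66 -0.35  1.76  0.31  0.78 -0.24] w 46.5 F [-0.1  1.3 -1.4]
shift [  2.4   0.2 127.1] turn [-0.001  0.001 -0.005]
```

View pics/w5.png

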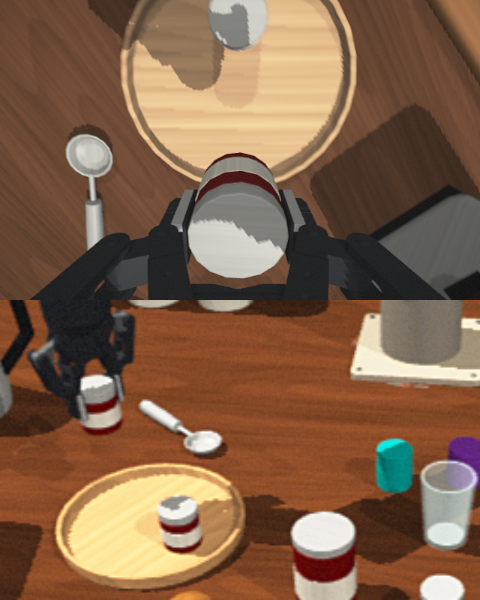

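Emit:
play_rows:
  deltas: [1,0,30,0,0,0,0,2,0,65,0,0,0,0,2,0,95,0,0,0,0,2,0,112,0,0,0,0,2,0,120,0,0,0,0,2,0,122,0,0,0,0,2,0,123,0,0,0,0,2,0,124,0,0,0,0,2,0,125,0,0,0,0,2,0,125,0,0,0,0]

```text
clock: 8.88
eef_pos: [472.3, -349.9, -6.3]
tool_rot: [3.141, 0.0, 1.02]
force: [0.5, 0.5, -0.8]
width: 46.7
gripper_force: 61.9
```

Emit:
play_rows:
  deltas: [0,0,1,0,0,0,0,0,0,1,0,0,0,0]

```text
clock: 9.12
eef_pos: [472.2, -349.7, -7.5]
tool_rot: [-3.141, -0.0, 1.02]
force: [-0.9, -0.8, -0.9]
width: 46.5
gripper_force: 61.9
```

Emit:
play_rows:
  deltas: [0,0,1,0,0,0,0,0,0,1,0,0,0,0]

```text
clock: 9.38
eef_pos: [472.2, -349.7, -8.5]
tool_rot: [-3.141, -0.0, 1.02]
force: [-0.3, -0.5, -1.4]
width: 46.6
gripper_force: 61.9
```

Emit:
play_rows:
  deltas: [0,0,1,0,0,0,0,0,0,1,0,0,0,0]

```text
clock: 9.62
eef_pos: [472.2, -349.7, -9.5]
tool_rot: [-3.141, -0.0, 1.02]
force: [-0.4, -0.1, -0.6]
width: 46.7
gripper_force: 61.9
```

Emit:
play_rows:
  deltas: [0,0,1,0,0,0,0,0,0,1,0,0,0,0]

```text
clock: 9.88
eef_pos: [472.3, -349.8, -9.9]
tool_rot: [3.141, 0.0, 1.02]
force: [-2.7, 1.1, 5.3]
width: 46.7
gripper_force: 62.5
```

The jar has touched the floor. Release and retreat.

Emit:
play_rows:
  deltas: [0,0,0,0,0,0,0.7,0,0,0,0,0,0,1,0,0,0,0,0,0,1,0,0,0,0,0,0,1,0,0,-20,0,0,0,1,0,0,-60,0,0,0,1,0,0,-100,0,0,0,1,0,0,-130,0,0,0,1,0,0,-130,0,0,0,1]

```text
clock: 11.0
eef_pos: [473.9, -350.8, 122.0]
tool_rot: [3.136, 0.0, 1.02]
force: [0.5, 0.6, -0.2]
width: 85.4
gripper_force: 0.0
```

```bash
python3 -c "
from h import *
import cv2
rel([634,71,80],96)
c=camera_info('wrist')
print('expect lid',proj(c,[472,-350,62]))
a=get_image('wrist')
cv2.imwrite('pics/w6.png',a[:,:,::-1])"
```

```text
clk 11.0 pos [ 473.9 -350.8  122. ] rpy [179.7   0.   58.4] q [ 0.82  0.65 -0.36  1.76  0.31  0.78 -0.25] w 85.4 F [ 0.5  0.6 -0.2]
shift [443.2 -84.8  41.5] turn [ 0.005  0.002 -0.656]
expect lid [313.8696328 201.6705611]
```

View pics/w6.png

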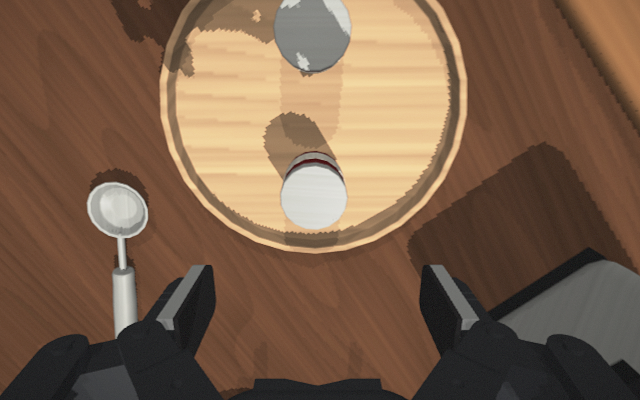

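Jar 1 stands upright on the round tray's floor, with its lid at (314,197) as predicted. Now to jar A.

Emit:
play_rows:
  deltas: [45,-8,0,0,0,-0.07,1,90,-17,0,0,0,-0.14,1,140,-27,0,0,0,-0.21,1,190,-36,0,0,0,-0.28,1,240,-46,0,0,0,-0.35,1,290,-55,0,0,0,-0.43,1,340,-65,0,0,0,-0.5,1,390,-75,0,0,0,-0.58,1,430,-82,0,0,0,-0.63,1,443,-85,0,0,0,-0.656,1]

```text
clock: 12.3
eef_pos: [631.1, 75.8, 118.0]
tool_rot: [-3.14, -0.002, 1.681]
force: [-0.5, -0.8, -0.7]
width: 85.4
gripper_force: 0.0
```

Emit:
play_rows:
  deltas: [0,0,10,0,0,0,1,0,0,40,0,0,0,1,0,0,40,0,0,0,1]

```text
clock: 12.68
eef_pos: [628.8, 68.4, 76.4]
tool_rot: [-3.134, 0.003, 1.673]
force: [-0.0, -0.1, 0.7]
width: 85.3
gripper_force: 0.0
```

```bash
python3 -c "
from h import *
import cv2
rel([634,71,-17],96)
c=camera_info('wrist'); e=proj(c,[634,71,56]);print('expect',e)
im=cv2.cvtColor(get_image('wrist'),cv2.COLOR_RGB2HSV)
m=((im[...,1]<40)&(im[...,2]>130)).astype(np.uint8)
k,l,st,ce=cv2.connectedComponentsWithStats(m)
for i in range(1,k):
  if st[i,4]>800: print(st[i],ce[i].round(),ray(c,*ce[i],56).round(1))"
```

```text
clk 12.675 pos [628.8  68.4  76.4] rpy [-1.796e+02  1.000e-01  9.580e+01] q [ 0.12  0.79 -0.47  1.66  0.46  0.82 -0.45] w 85.3 F [-0.  -0.1  0.7]
shift [ 2.3  6.1 93.4] turn [-0.007  0.002 -0.003]
expect [326.165486  219.2653395]
[  504    65   136   211 16703] [581. 175.] [774.8 112.9  56. ]
[   0  135  142  146 9991] [ 73. 193.] [485.9  72.   56. ]
[ 290  173   80   79 4881] [329. 213.] [635.5  75.3  56. ]
[ 486  247   56   50 1600] [510. 267.] [750.9  51.1  56. ]
[157 265  47  65 850] [178. 297.] [545.4   7.5  56. ]
[431 265  48  65 842] [456. 297.] [722.1  26.7  56. ]
[ 521  284   77   61 3390] [559. 313.] [791.3  21.7  56. ]
[ 224  317   96   68 3107] [278. 342.] [611.3 -20.8  56. ]
```

Emit:
play_rows:
  deltas: [4,6,5,0,0,0,1,4,6,20,0,0,0,1,4,6,45,0,0,0,1,4,6,70,0,0,0,1,4,6,85,0,0,0,1,4,6,93,0,0,0,1,4,6,93,0,0,0,1,4,6,93,0,0,0,1]

```text
clock: 13.72
eef_pos: [638.1, 76.9, -12.6]
tool_rot: [3.14, -0.0, 1.676]
force: [0.1, 0.1, -0.4]
width: 85.5
gripper_force: 0.0
```

Emit:
play_rows:
  deltas: [0,0,0,0,0,0,0,0,0,0,0,0,0,0,0,0,0,0,0,0,0,0,0,0,0,0,0,0,0,0,0,0,0,0,0,0,0,0,0,0,0,0]

```text
clock: 14.48
eef_pos: [637.9, 76.8, -12.6]
tool_rot: [3.141, 0.0, 1.676]
force: [-0.7, 0.9, 5.4]
width: 46.4
gripper_force: 61.8
```

```bash
python3 -c "
from h import *
import cv2
rel([472,310,120],148.6)
cv2.imwrite('pics/w7.png',get_image('wrist')[:,:,::-1])"
```

```text
clk 14.475 pos [637.9  76.8 -12.6] rpy [179.9   0.   96. ] q [ 0.07  0.91 -0.4   1.67  0.53  0.67 -0.51] w 46.4 F [-0.7  0.9  5.4]
shift [ 249.2 -140.4 -132.8] turn [ 0.001  0.001 -0.918]
```

Emit:
play_rows:
  deltas: [0,0,-20,0,0,0,0,0,0,-60,0,0,0,0,0,0,-100,0,0,0,0,30,-17,-125,0,0,-0.11,0,75,-42,-133,0,0,-0.28,0,120,-68,-133,0,0,-0.44,0,165,-93,-133,0,0,-0.61,0,205,-115,-133,0,0,-0.76,0,237,-133,-133,0,0,-0.87,0,249,-140,-133,0,0,-0.918,0]

```text
clock: 15.78
eef_pos: [470.5, 311.9, 120.6]
tool_rot: [3.14, -0.0, 2.599]
force: [0.3, -1.0, -1.1]
width: 46.5
gripper_force: 61.7
```

Emit:
play_rows:
  deltas: [0,0,0,0,0,0,0,0,0,0,0,0,0,0,0,0,0,0,0,0,0]

```text
clock: 16.15
eef_pos: [473.2, 308.0, 119.4]
tool_rot: [-3.141, 0.001, 2.59]
force: [0.1, -0.2, -1.3]
width: 46.9
gripper_force: 61.7
```

```bash
python3 -c "
from h import *
rel([472,310,0],148.6)"
```

```text
clk 16.15 pos [473.2 308.  119.4] rpy [-1.800e+02  1.000e-01  1.484e+02] q [-0.18  0.7  -0.72  1.82  0.61  0.85 -0.18] w 46.9 F [ 0.1 -0.2 -1.3]
shift [  2.2   1.2 119.4] turn [-0.001  0.001 -0.003]
```

Contact is expected near z ≈ -6.

Emit:
play_rows:
  deltas: [1,1,30,0,0,0,0,2,1,65,0,0,0,0,2,1,90,0,0,0,0,2,1,108,0,0,0,0,2,1,116,0,0,0,0,2,1,119,0,0,0,0,2,1,120,0,0,0,0,2,1,121,0,0,0,0,2,1,122,0,0,0,0,2,1,122,0,0,0,0]

```text
clock: 17.4
eef_pos: [470.9, 311.6, -2.3]
tool_rot: [3.141, 0.0, 2.594]
force: [-0.3, -0.9, -1.4]
width: 46.9
gripper_force: 61.7
```

Emit:
play_rows:
  deltas: [0,0,1,0,0,0,0,0,0,1,0,0,0,0]

```text
clock: 17.65
eef_pos: [470.8, 311.6, -3.4]
tool_rot: [-3.142, 0.0, 2.594]
force: [-1.4, 0.3, -1.2]
width: 46.7
gripper_force: 61.7
```

Emit:
play_rows:
  deltas: [0,0,1,0,0,0,0,0,0,1,0,0,0,0]

```text
clock: 17.9
eef_pos: [470.8, 311.5, -4.5]
tool_rot: [-3.141, -0.0, 2.594]
force: [0.5, -0.1, -0.8]
width: 46.8
gripper_force: 61.7
```

Emit:
play_rows:
  deltas: [0,0,1,0,0,0,0,0,0,1,0,0,0,0]

```text
clock: 18.15
eef_pos: [470.8, 311.6, -5.5]
tool_rot: [-3.141, -0.0, 2.594]
force: [-0.0, -1.4, -0.9]
width: 46.7
gripper_force: 61.7
```

Emit:
play_rows:
  deltas: [0,0,1,0,0,0,0,0,0,1,0,0,0,0]

```text
clock: 18.4
eef_pos: [470.8, 311.6, -6.5]
tool_rot: [-3.141, 0.0, 2.594]
force: [0.8, -0.8, 0.0]
width: 46.9
gripper_force: 61.7
```

Emit:
play_rows:
  deltas: [0,0,0.5,0,0,0,0,0,0,0.5,0,0,0,0.7,0,0,0.5,0,0,0,1,0,0,0.5,0,0,0,1,0,0,0,0,0,0,1,0,0,-20,0,0,0,1,0,0,-60,0,0,0,1,0,0,-100,0,0,0,1,0,0,-130,0,0,0,1,0,0,-130,0,0,0,1]

```text
clock: 19.65
eef_pos: [472.2, 313.2, 127.2]
tool_rot: [3.136, 0.002, 2.594]
force: [-0.1, 0.1, 0.6]
width: 85.4
gripper_force: 0.0
```

```bash
python3 -c "
from h import *
import cv2
t=camera_info('top');s=camera_info('scene');w=camera_info('wrist')
print(proj(w,[471,311,62]),proj(s,[471,311,62]),proj(s,[472,-350,62]))
a=cv2.resize(get_image('wrist'),(480,300));b=cv2.resize(get_image('scene')[100:280],(640,180))
im=np.zeros((480,640,3),np.uint8);im[:300,:480]=a;im[300:]=b
cv2.imwrite('pics/w8.png',im[:,:,::-1])"
```

```text
[312.32028477 198.03689713] [465.04410786 170.99052855] [182.44270636 152.48382651]
```

View pics/w8.png

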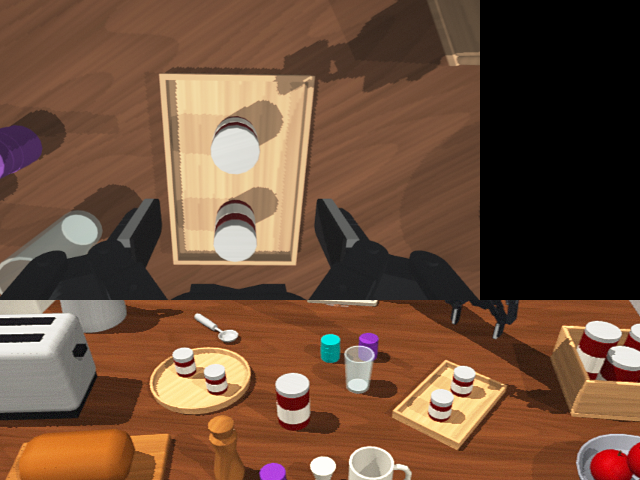

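Each tray now has two upright jars (scene lids near (183,152) and (463,171)), and the gripper is clear.

```bash
python3 -c "
from cell import *
print(finish_job())"
```

```text
the job is handed in; nothing more can be done
None
```

Both small jars are dealt, round tray first and then the rectangular one; the last pictures show all jars upright and the gripper clear, and the job is handed in at about 20 s of the 51 s allowed. The first grasp missed because the fingertips sit about 36 mm higher than the reported tool point, so I lowered the later grasps to match.

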